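Prime the wash pump at its control pod

ROBOT

A 6-joint arm with a two-finger parallel gripper is mounted at the origin on a cart in front of the work surface, level with it; the furniture and walls round the work are solid. World frame = base frame: x ahead of the robot, y to its left, z up, the work surface at z = 0. Lengths are in m, angles in rad, forces in N, time in s.
With the tool pointing down it reaches from about 0.4 to 0.825 m from the base axis. Payload 7 kg.
Tool frame: the origin (TCP) lies between the finger pads; the fingertips stand 8 mm ahead of it and the grasp point (between the pads) lies 11 mm behind it (arm.finger_overhang is the distance from the TCP to the fingertips, in m); z points along the fingers, y is the line along which they close (so a half turn about z gives the same grasp; the last joint's range is limited). The gripper opens to 88 mm and grips with 3 to 60 N. Pads are 19 mm wide; open, the fingers measure 130 mm over their backs; the gripper's body (78 mm by 193 mm) begins 47 mm behind the grasp point.
Start: joints at [-0.85, 0.359, 0.012, 0, -1.224, -0.288], TCP at [0.283, -0.613, 0.235] pointing down, gripper open.
Joint ranges: [-3.07, 3.07], [-1.43, 2.12], [-1.02, 1.25], [-3.03, 1.67], [-3.05, -0], [-3.03, 3.03]. Speed limits (rad/s): [2.39, 2.39, 3.01, 3.14, 3.14, 3.14].

INTERFACE

Orientations are given as [roll, pitch, yaw] about the fixed x, y, z axes, in that order (R = Rz(yaw) Ry(pitch) Rx(roll)).
In Python, from station import arm gives the robot as it stands.
- The arm moves only by the tool move_arm, never from a script. Its argument "rows" is text: rows parted by semicolons, each of 7 numbers parted by spaces: the turn, a rotation vector about the tool's x, y, z in degrees, then the shift along the tool's x, y, z in m, then the finger opening in m, from 0 to 0.0876. A call has 1 to 8 rows; each row shifts and turns the commanded pose from where the row before left it, along the tool's axes as they then stand; what a row does not reach is not made up. A row lasts 1/8 s, in which the tool goes at most 62.5 mm and 10.7 degrees, less where a joint would pass 70% of its speed; a pose out of reach is approached as far as the arm can. A call is refused whole if a number of a shift passes 0.0625 or a number of a turn 10.7, either way. A call with a gripper value outside its range is refused whole. The fingers move at their own pace and stop on an object; "squeeze" is the grip in N (left out, the last holds). Time passes only in rows, so rows that do not move let the fingers close. It gives the time, the measured TCP pose, the force, the opening and the grip force at its end, in the units of the state.
- arm.get_state(): the state, without advancing time (a new reading comes with each control period).
- arm.grab_frame(name): name is "scene" or "top" or "wrist"; returns (picture, depth): 420x560x3 uint8, blue, green, red; 420x560 float32, m along the optical axis (not along the pixel's ray), 0 where there is no reading.
- arm.camera_model(name): a dict with "mtx" (3x3 intrinsics, pixels), "camera_from_world" (4x4, takes a point from world to camera coordinates); the wrist camera has in their place "mount" (4x4, takes a point from camera to tool coordinates, whose origin is the TCP and whose axes are the flange's). Camera axes: x right, y down, z forward; pixel columns grow to the right and rows downward; lengths in m; the calibration is good to about 2 mm. A picture is of the moment at which its call begins: read the wrist's pose just before it. camera_model takes no time and is no camera call.
- arm.job_done(): hands the job in; it is judged then, once.
The state is a dict: "t": time; "q": joint angles; "qd": joint speeds; "joint_efforts": joint torques, N m; "eef_pos": TCP position; "ee_rot": TCP orientation; "force": force on the tool from outside, world axes, zero at the start; "moment": the same for the moment, N m; "width": finger opening in m; "gripper_force": force on a finger pad.
Only numpy, scipy, OpenCV 4.12 (cv2) and the standard library are available. Lean on these libraries where they do the work, as an engineer would, in place of code of your own. Each camera call takes 0.05 s, during which the arm holds its last target. There are 200 camera calls.

TASK

Prime the analyser's wash pump at the four-module control pod: tip the rocker switch fully over by pressing its raised half, then press the small round key fully in until it latches, then press the long bar key fully down and keep it down, finishing while you still hold it there with the fingers. Do not press the wide mushroom key, do not press a later key before the earlier one is set, do not force anything, and leave the things standing around undisturbed; nothing is to be picked up.

Things in the scene. Friction and masses are not known exactly. Their poses are not given: they have to be found in the camera images.
- carrier: grey carrier tray of the control pod, 156 x 156 mm, floor 10 mm thick with a low rim 17 mm high, fixed on the deck. It carries four module housings in a 2 x 2 pattern, 72 mm from centre to centre, in any order. Origin at the centre of its underside; z up. A dark cable stub sticks out of its +x (far) side.
- rocker_module: module with the rocker switch in the middle of its top. White housing 66 x 66 x 34 mm, origin at the centre of its underside, which stands 10 mm above the deck; axes as the carrier's. It is fixed; keep all presses on it under 60 N.
- rocker (a joint): rocker switch, black paddle of two flat halves meeting in a shallow V, 52 mm long along its housing's x, 26 mm wide. Value in rad: 0 = off, the far (+x) half stands up; 0.36 = on, fully over, the far half lies level. It hinges about a line along y through the housing's centre, 38 mm above the housing's underside. It turns against a friction of 0.08 N m (about 4 N at its end) and stays where it is left. It starts at 0 to 0.05.
- rocker_raised (a point): point on the top face of the rocker's far half, in the middle of its width, 19 mm from the hinge line, where to press; moves with the rocker. At off it lies about 58 mm above the deck, at on 52 mm.
- latch_module: module with the small round key in the middle of its top. White housing 66 x 66 x 34 mm, origin at the centre of its underside, which stands 10 mm above the deck; axes as the carrier's. It is fixed; keep all presses on it under 60 N.
- latch_key (a joint): small round black key, diameter 20 mm. Value in m: 0 = out, 0.008 = fully in. It moves straight down against about 4 N of friction and stays in where it is left. It starts at 0 to 0.001.
- latch_key_top (a point): centre of the top face of the small round key, 58 mm above the deck when out, 50 mm when in.
- bar_module: module with the long bar key in the middle of its top. White housing 66 x 66 x 34 mm, origin at the centre of its underside, which stands 10 mm above the deck; axes as the carrier's. It is fixed; keep all presses on it under 60 N.
- bar_key (a joint): long black bar key, 18 mm (x) by 50 mm (y). Value in m: 0 = up, 0.008 = fully down. It is sprung: 2 N starts it, 6 N takes it fully down, and it rises when let go.
- bar_key_top (a point): centre of the top face of the bar key, 58 mm above the deck when up, 50 mm when down.
- wide_module: module with the wide mushroom key, not to be pressed. White housing 66 x 66 x 34 mm, origin at the centre of its underside, which stands 10 mm above the deck; axes as the carrier's. It is fixed; keep all presses on it under 60 N.
- wide_key (a joint): wide round black mushroom key, diameter 40 mm. Value in m: 0 = up, 0.008 = down; sprung, 2 N starts it.
- wide_key_top (a point): centre of the top face of the wide mushroom key, 58 mm above the deck.
- timer: white laboratory timer, 46 x 58 x 18, lying beside the carrier; its printed keys are not part of the job. Sizes in mm. Loose, origin at the centre of its underside
- label_roll: white roll of labels lying flat, diameter 58, 24 high, beside the carrier. Sizes in mm. Loose, origin at the centre of its underside
- wash_bottle_1: small white screw-cap bottle, diameter 40, 76 high, standing beside the carrier. Sizes in mm. Loose, origin at the centre of its underside
- marker_pen: marker pen lying beside the carrier, 12 x 132 (along its y) x 14. Sizes in mm. Loose, origin at the centre of its underside
- petri_dish: covered dish, diameter 62, 14 high, lying near the right edge of the deck. Sizes in mm. Loose, origin at the centre of its underside
- cap_opener: flat plastic cap opener, 25 x 90 (along its y) x 12, lying near the right front of the deck. Sizes in mm. Loose, origin at the centre of its underside
Things that resemble listed ones, but are neither listed nor needed, are in the scene too. What is shaped like the timer but yellow is not meant.

How it is judged:
By the outcome, as a careful person would: the job done as asked, in the order asked, and still so for the second after the job is handed in, while the arm keeps its last pose, push and grip.
It also fails if it takes over 40 s, if anything falls off the work surface, if the arm or the gripper's body presses on something with over 40 N, if the wrist force passes 120 N, or if a joint passes its speed limit or range.

## Working session

There is one attempt and no reset: what is moved stays moved. The work goes in short steps, Python scripts to look and compute and a tool call to move; the robot and the scene stay as the last step left them, time stands still between calls to the robot, and variables do not carry over. Pictures are saved under pics/ and viewed, at most 10 in all, crops included, and the job is handed in when it is done.

Besides the shell and the picture viewer there is one more tool, called after "Emit:" by a JSON object that holds its "op" and its "data", one argument or row to a line. move_arm: Moves the arm, as the interface text tells. Its arguments: {"type":"object","properties":{"rows":{"type":"string"},"squeeze":{"type":"number"}},"required":["rows"]}

```bash
mkdir -p pics
python3 - <<'E'
from station import arm
import cv2,numpy as np
for n in("top","scene"):
    p,d=arm.grab_frame(n);cv2.imwrite(f"pics/{n}1.png",p);np.save(f"{n}d.npy",d)
s=arm.get_state();print(s);print(arm.camera_model("top"))
E
```

```text
{'t': 0.1, 'q': array([-8.49907087e-01,  3.59321893e-01,  1.11407021e-02, -3.05542083e-04,
       -1.22409647e+00, -2.88096569e-01]), 'qd': array([ 0.00092596, -0.00181541,  0.00195536,  0.00208001, -0.00125703,
        0.00222412]), 'joint_efforts': array([-9.87998174e-04, -5.84163094e+01,  2.93752384e+01,  7.01548755e+00,
        1.01807347e-02, -2.02551371e-05]), 'eef_pos': array([ 0.28289177, -0.61238626,  0.23370836]), 'ee_rot': array([ 3.14009075e+00, -1.45520602e-04, -2.70890391e+00]), 'force': array([-0.19682106,  0.07542805,  0.14865374]), 'moment': array([0.00802404, 0.06244718, 0.01673681]), 'gripper_force': 0.0, 'width': 0.08742923203272736}
{'mtx': array([[482.72935582,   0.        , 275.77585719],
       [  0.        , 482.72935582, 207.00373258],
       [  0.        ,   0.        ,   1.        ]]), 'camera_from_world': array([[-2.53955947e-02, -9.99677203e-01,  7.44254683e-04,
        -9.82574491e-02],
       [-9.89502531e-01,  2.50311545e-02, -1.42331245e-01,
         5.69024089e-01],
       [ 1.42266671e-01, -4.35102849e-03, -9.89818803e-01,
         1.05356213e+00],
       [ 0.00000000e+00,  0.00000000e+00,  0.00000000e+00,
         1.00000000e+00]])}
```

View pics/top1.png

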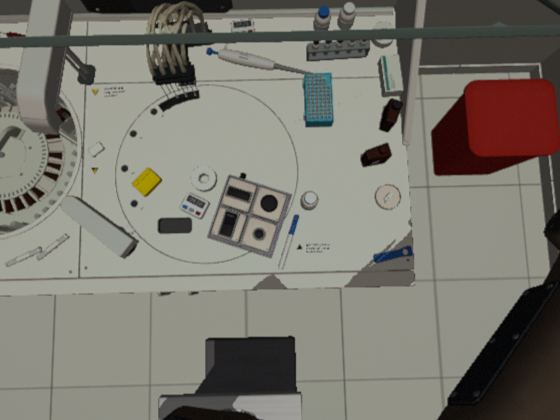

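View pics/scene1.png

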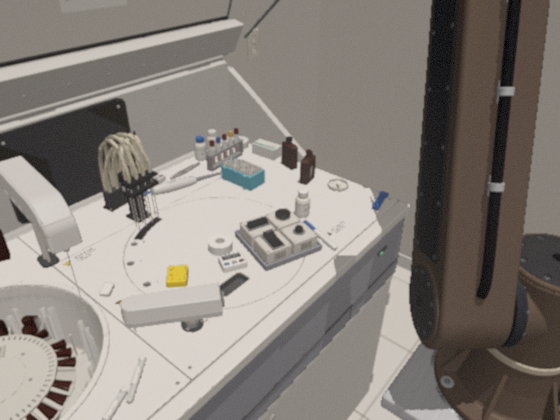

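```bash
cat > h.py <<'E'
from station import arm
import cv2,numpy as np
from scipy.spatial.transform import Rotation as R
def model(n,s=None):
    m=arm.camera_model(n);K=m["mtx"]
    if n=="wrist":
        T=np.eye(4);T[:3,:3]=R.from_euler("xyz",s["ee_rot"]).as_matrix();T[:3,3]=s["eef_pos"]
        return K,np.linalg.inv(T@m["mount"])
    return K,m["camera_from_world"]
def ortho(p,K,C,z,cx,cy,half,res,yaw=0):
    # image of the plane z: up = +x (of yaw frame), left = +y ; res m/px
    n=int(2*half/res);c,s=np.cos(yaw),np.sin(yaw)
    A=np.array([[0,-res,half],[-res,0,half],[0,0,1.]])  # px(u,v)->local x,y
    W=np.array([[c,-s,cx],[s,c,cy],[0,0,z],[0,0,1.]]);W[2]=[0,0,z]
    H=K@C[:3]@W@A
    return cv2.warpPerspective(p,H,(n,n),flags=cv2.INTER_CUBIC|cv2.WARP_INVERSE_MAP)
def cloud(d,K,C):
    v,u=np.indices(d.shape);P=np.stack([(u-K[0,2])/K[0,0]*d,(v-K[1,2])/K[1,1]*d,d],-1)
    Ci=np.linalg.inv(C);return P@Ci[:3,:3].T+Ci[:3,3]
E
python3 - <<'E'
from h import *
p=cv2.imread("pics/top1.png");d=np.load("topd.npy");K,C=model("top")
X=cloud(d,K,C)
for u,v in[(238,194),(269,203),(229,224),(259,233),(244,178),(310,200),(300,38),(203,178),(195,205),(175,226),(290,240)]:print(u,v,X[v,u].round(3))
x,y,z=X[...,0],X[...,1],X[...,2]
m=(z>0.034)&(z<.054)&(d>0);m[:170]=0;m[262:]=0;m[:,:200]=0;m[:,298:]=0
pts=X[m][:,:2].astype(np.float32);print(len(pts),cv2.minAreaRect(pts))
r=ortho(p,K,C,.05,*cv2.minAreaRect(pts)[0],.16,.0005);cv2.imwrite("pics/o1.png",r[:600,:])
cv2.imwrite("pics/o1.png",cv2.resize(r,(600,600)))
E
```

```text
238 194 [ 0.595 -0.029  0.059]
269 203 [ 0.573 -0.098  0.061]
229 224 [ 0.529 -0.008  0.056]
259 233 [ 0.507 -0.074  0.057]
244 178 [ 0.641 -0.04   0.011]
310 200 [ 0.575 -0.188  0.076]
300 38 [ 0.577 -0.129  0.803]
203 178 [ 0.646  0.058 -0.001]
195 205 [0.58  0.075 0.013]
175 226 [ 0.535  0.128 -0.019]
290 240 [ 0.493 -0.144  0.013]
2790 ((0.5509496331214905, -0.049990952014923096), (0.13826219737529755, 0.13856743276119232), 70.75322723388672)
```

View pics/o1.png

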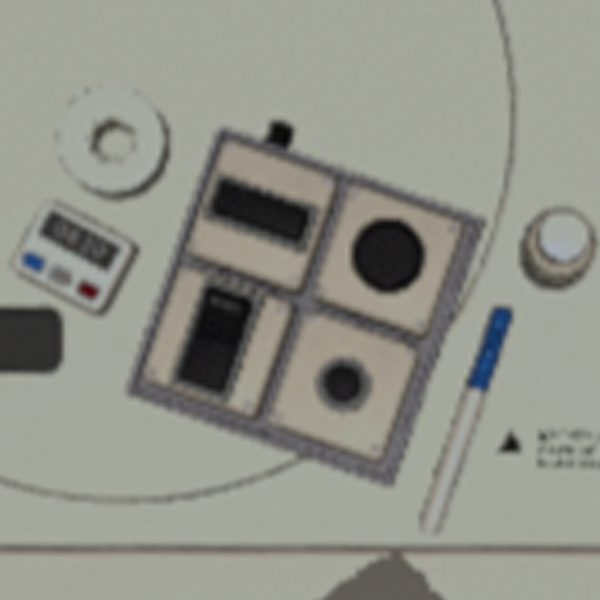

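Emit:
{"op": "move_arm", "data": {
  "rows": "0 0 0 -0.045 0.04 0 0;0 0 0 -0.045 0.04 0 0;0 0 0 -0.045 0.04 0 0;0 0 0 -0.045 0.04 0 0;0 0 0 -0.045 0.04 0 0;0 0 0 -0.045 0.04 0 0;0 0 0 -0.045 0.04 0 0;0 0 0 -0.045 0.04 0 0"
}}

```text
t: 1.1
eef_pos: [0.476, -0.1693, 0.2346]
ee_rot: [3.142, 0.0, -2.709]
force: [1.0, -1.1, 0.3]
width: 0.013
gripper_force: 0.0
```

Emit:
{"op": "move_arm", "data": {
  "rows": "0 0 0 -0.04 0.034 0 0;0 0 0 -0.04 0.034 0 0;0 0 0 -0.038 0.034 0 0;0 0 10 0 0 0 0;0 0 10 0 0 0 0;0 0 10 0 0 0 0;0 0 10 0 0 0 0;0 0 4 0 0 0 0"
}}

```text
t: 2.1
eef_pos: [0.5397, -0.0292, 0.2342]
ee_rot: [-3.141, -0.001, 2.803]
force: [-0.1, 0.5, 0.6]
width: 0.0003
gripper_force: 0.0
```

Emit:
{"op": "move_arm", "data": {
  "rows": "0 0 0 0 0 0 0;0 0 0 0 0 0 0"
}}

```text
t: 2.35
eef_pos: [0.5399, -0.0292, 0.2344]
ee_rot: [-3.141, -0.0, 2.808]
force: [0.1, 0.1, 0.7]
width: 0.0003
gripper_force: 0.0
```

Run:
```python
from h import *
s=arm.get_state();p,d=arm.grab_frame("wrist");print(s["t"],s["eef_pos"],s["ee_rot"],s["q"],s["width"],s["force"])
K,C=model("wrist",s);X=cloud(d,K,C);np.savez("w1.npz",p=p,d=d,X=X)
m=(X[...,2]>.034)&(X[...,2]<.050)&(d>0)&(np.hypot(X[...,0]-.551,X[...,1]+.05)<.11)
print(m.sum(),cv2.minAreaRect(X[m][:,:2].astype(np.float32)))
r=ortho(p,K,C,.05,.551,-.05,.1,.0005,np.deg2rad(-19.25));cv2.imwrite("pics/w1.png",np.hstack([cv2.resize(p,(400,300)),cv2.resize(r,(400,400))[:300]]) if 0 else np.hstack([cv2.resize(r,(400,400)),cv2.copyMakeBorder(cv2.resize(p,(400,300)),0,100,0,0,0)]))
```

```text
2.35 [ 0.53988067 -0.02918838  0.23440152] [-3.14146633e+00 -3.10702633e-04  2.80804772e+00] [ 3.08567903e-01  1.38173854e-01 -2.84591158e-01 -9.30944879e-05
 -1.14835579e+00 -2.21287097e+00] 0.0003239008682320916 [0.14302666 0.05773684 0.7424158 ]
12776 ((0.5480319261550903, -0.05083632469177246), (0.13837075233459473, 0.13559481501579285), 70.67350006103516)
```

View pics/w1.png

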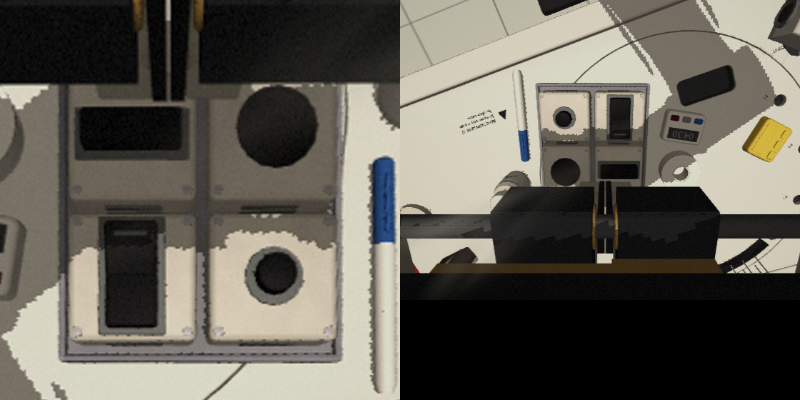

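Run:
```python
from h import *
def loc(X,yaw=np.deg2rad(-19.25)):
    c,s=np.cos(yaw),np.sin(yaw);a=X[...,0]-.551;b=X[...,1]+.05
    return np.stack([c*a+s*b,-s*a+c*b,X[...,2]],-1)
w=np.load("w1.npz");K,C=model("top")
for n,p,X in(("wrist",w["p"],w["X"]),("top",cv2.imread("pics/top1.png"),cloud(np.load("topd.npy"),K,C))):
    L=loc(X);g=p.max(-1)
    for k,(x,y) in dict(latch=(-.036,-.036),rocker=(-.036,.036),bar=(.036,.036),wide=(.036,-.036)).items():
        near=(abs(L[...,0]-x)<.03)&(abs(L[...,1]-y)<.03)&(L[...,2]<.07)
        m=near&(L[...,2]>.051);P=L[m]
        q=P[(P[:,2]>np.median(P[:,2])-.01)]
        lo,hi=np.percentile(q,[2,98],0);print(n,k,m.sum(),"centre",((lo+hi)/2*1000).round(1),"ext",((hi-lo)*1000).round(1),"medz",np.median(P[:,2]).round(4))
    m=(L[...,2]>.036)&(L[...,2]<.05)&(abs(L[...,:2]).max(-1)<.085)
    P=L[m];print(n,"housing",(np.percentile(P,[.5,99.5],0)*1000).round(1))
```

```text
wrist latch 394 centre [-37.4 -37.1  55.9] ext [17.4 17.8  7.9] medz 0.0581
wrist rocker 1629 centre [-38.1  34.4  56.1] ext [48.6 24.7  9.4] medz 0.0535
wrist bar 1026 centre [34.4 34.2 55.8] ext [17.1 47.6  8. ] medz 0.0583
wrist wide 1269 centre [ 34.2 -37.3  57.6] ext [35.6 35.2  4.7] medz 0.0582
wrist housing [[-69.9 -69.5  37.3]
 [ 59.5  66.5  48.5]]
top latch 68 centre [-36.4 -36.3  56.6] ext [18.6 18.  10.3] medz 0.0572
top rocker 226 centre [-35.7  35.9  56.6] ext [48.8 25.3 10.9] medz 0.0544
top bar 186 centre [36.2 35.2 56.9] ext [17.7 47.9  8.9] medz 0.058
top wide 244 centre [ 35.9 -36.4  57.6] ext [35.1 35.2  8.7] medz 0.0579
top housing [[-68.5 -68.7  37.2]
 [ 68.4  68.2  49.5]]
```

Emit:
{"op": "move_arm", "data": {
  "rows": "0 0 0 0.001 0.019 0.02 0;0 0 0 0 0 0.05 0;0 0 0 0 0 0.05 0;0 0 0 0 0 0.035 0;0 0 0 0 0 0.005 0;0 0 0 0 0 0 0"
}}

```text
t: 3.15
eef_pos: [0.5459, -0.0108, 0.0753]
ee_rot: [-3.142, 0.001, 2.807]
force: [0.1, 0.6, 0.9]
width: 0.0004
gripper_force: 0.0
```

Emit:
{"op": "move_arm", "data": {
  "rows": "0 0 0 0 0 0.002 0;0 0 0 0 0 0.002 0;0 0 0 0 0 0.002 0;0 0 0 0 0 0.002 0;0 0 0 0 0 0 0"
}}

```text
t: 3.78
eef_pos: [0.5462, -0.0109, 0.0671]
ee_rot: [3.141, 0.001, 2.807]
force: [2.2, -1.8, 2.7]
width: 0.0004
gripper_force: 1.6
```

Emit:
{"op": "move_arm", "data": {
  "rows": "0 0 0 0 0 0.002 0;0 0 0 0 0 0.002 0;0 0 0 0 0 0.002 0;0 0 0 0 0 0.001 0;0 0 0 0 0 0 0"
}}

```text
t: 4.4
eef_pos: [0.5458, -0.0107, 0.0602]
ee_rot: [3.141, 0.001, 2.807]
force: [1.7, 0.1, 9.3]
width: 0.0005
gripper_force: 5.0
```

Emit:
{"op": "move_arm", "data": {
  "rows": "0 0 0 0 0 0.001 0;0 0 0 0 0 0 0"
}}

```text
t: 4.65
eef_pos: [0.5458, -0.0107, 0.06]
ee_rot: [3.141, 0.001, 2.807]
force: [-1.8, 0.9, 18.3]
width: 0.0007
gripper_force: 9.3
```

Emit:
{"op": "move_arm", "data": {
  "rows": "0 0 0 0 0 -0.03 0;0 0 0 0.01 -0.036 0 0;0 0 0 0.009 -0.036 0 0;0 0 0 0 0 0.015 0;0 0 0 0 0 0 0"
}}

```text
t: 5.28
eef_pos: [0.502, -0.0729, 0.072]
ee_rot: [-3.14, -0.004, 2.805]
force: [-0.3, -0.0, -0.1]
width: 0.0006
gripper_force: 0.0
```

Run:
```python
from h import *
s=arm.get_state();print(s["t"],s["eef_pos"])
c,q=np.cos(np.deg2rad(-19.25)),np.sin(np.deg2rad(-19.25));a,b=s["eef_pos"][0]-.551,s["eef_pos"][1]+.05
print(c*a+q*b,-q*a+c*b)
p,d=arm.grab_frame("wrist");K,C=model("wrist",s);X=cloud(d,K,C)
p2,d2=arm.grab_frame("scene");cv2.imwrite("pics/w2.png",np.hstack([cv2.resize(p,(400,300)),cv2.resize(p2[150:330,180:420],(400,300))]))
```

```text
5.275 [ 0.50197924 -0.0728511   0.07196437]
-0.03874616713630653 -0.0377351572004643
```

View pics/w2.png

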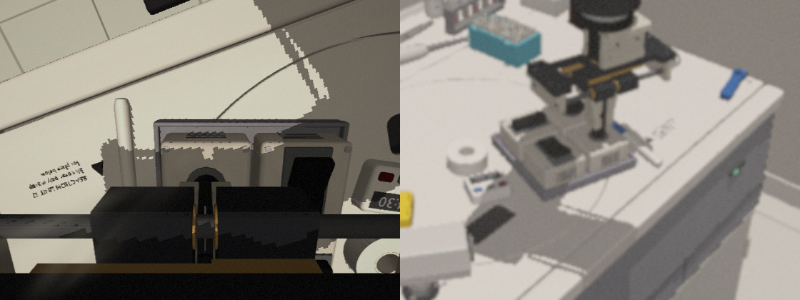

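Run:
```python
from h import *
s=arm.get_state();p,d=arm.grab_frame("wrist");K,C=model("wrist",s);X=cloud(d,K,C)
c,q=np.cos(np.deg2rad(-19.25)),np.sin(np.deg2rad(-19.25));a=X[...,0]-.551;b=X[...,1]+.05
lx,ly=c*a+q*b,-q*a+c*b
for k in range(-64,-10,6):
    m=(abs(lx*1e3-k)<3)&(abs(ly-.035)<.008)&(d>0);print(k,m.sum(),np.median(X[m][:,2]).round(4) if m.any() else None)
```

```text
-64 630 0.0473
-58 473 0.0604
-52 327 0.0586
-46 307 0.0563
-40 295 0.0541
-34 199 0.0525
-28 95 0.0525
-22 12 0.0527
-16 0 None
```

Emit:
{"op": "move_arm", "data": {
  "rows": "0 0 0 -0.001 0 0.003 0;0 0 0 0 0 0.002 0;0 0 0 0 0 0.002 0;0 0 0 0 0 0 0"
}}

```text
t: 5.92
eef_pos: [0.5045, -0.073, 0.0664]
ee_rot: [-3.141, -0.0, 2.806]
force: [-0.3, 0.3, -0.3]
width: 0.0006
gripper_force: 0.0
```

Emit:
{"op": "move_arm", "data": {
  "rows": "0 0 0 0 0 0.002 0;0 0 0 0 0 0.002 0;0 0 0 0 0 0.002 0;0 0 0 0 0 0.002 0;0 0 0 0 0 0 0"
}}

```text
t: 6.55
eef_pos: [0.5047, -0.073, 0.0583]
ee_rot: [3.142, 0.0, 2.806]
force: [-0.4, 1.3, 0.4]
width: 0.0002
gripper_force: 0.2
```

Emit:
{"op": "move_arm", "data": {
  "rows": "0 0 0 0 0 0.001 0;0 0 0 0 0 0.001 0;0 0 0 0 0 0 0"
}}

```text
t: 6.92
eef_pos: [0.5048, -0.073, 0.0581]
ee_rot: [-3.142, 0.001, 2.807]
force: [-6.0, 2.7, 20.2]
width: 0.0003
gripper_force: 10.3
```

Emit:
{"op": "move_arm", "data": {
  "rows": "0 0 0 0 0 -0.032 0;0 0 0 -0.024 0.024 0 0;0 0 0 -0.024 0.024 0 0;0 0 0 -0.023 0.024 0 0;0 0 0 0 0 0 0;0 0 0 0 0 0.015 0;0 0 0 0 0 0 0"
}}

```text
t: 7.8
eef_pos: [0.5933, -0.0289, 0.0717]
ee_rot: [-3.14, -0.003, 2.806]
force: [-0.2, -0.9, 0.2]
width: 0.0005
gripper_force: 0.0
```

Run:
```python
from h import *
s=arm.get_state();p,d=arm.grab_frame("wrist");K,C=model("wrist",s);X=cloud(d,K,C)
print(s["eef_pos"])
c,q=np.cos(np.deg2rad(-19.25)),np.sin(np.deg2rad(-19.25))
f=lambda A:(c*(A[...,0]-.551)+q*(A[...,1]+.05),-q*(A[...,0]-.551)+c*(A[...,1]+.05))
print("tcp",f(s["eef_pos"]));lx,ly=f(X)
for n,x,y,r in(("latch",-.037,-.037,.006),("rockfar",-.02,.035,.004),("rocknear",-.056,.035,.004)):
    m=(np.hypot(lx-x,ly-y)<r)&(d>0);print(n,m.sum(),np.median(X[m][:,2]) if m.any() else None)
cv2.imwrite("pics/w3.png",p)
```

```text
[ 0.59330952 -0.02893174  0.07167925]
tcp (np.float64(0.032997943264639076), np.float64(0.033839361474935506))
latch 560 0.05050640998837047
rockfar 236 0.05254860372235948
rocknear 317 0.06002952199494074
```

View pics/w3.png

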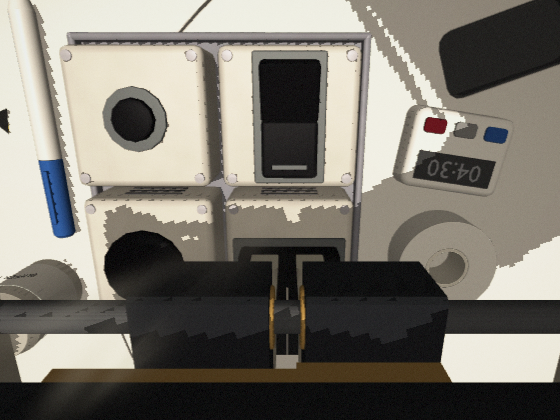

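The picture shows the latch key in at (137,120), the rocker over at (290,115), and the fingers above the bar at (287,270). Next I press the bar.

Emit:
{"op": "move_arm", "data": {
  "rows": "0 0 0 -0.001 0.001 0.004 0;0 0 0 0 0 0.002 0;0 0 0 0 0 0.002 0;0 0 0 0 0 0.002 0;0 0 0 0 0 0.002 0;0 0 0 0 0 0.002 0;0 0 0 0 0 0.001 0;0 0 0 0 0 0 0"
}}

```text
t: 8.85
eef_pos: [0.5967, -0.0278, 0.0587]
ee_rot: [-3.142, 0.0, 2.807]
force: [-2.1, 0.4, 5.7]
width: 0.0002
gripper_force: 2.8
```

Emit:
{"op": "move_arm", "data": {
  "rows": "0 0 0 0 0 0 0;0 0 0 0 0 0 0"
}}

```text
t: 9.1
eef_pos: [0.5967, -0.0277, 0.0588]
ee_rot: [3.142, 0.0, 2.807]
force: [-1.1, -0.6, 5.2]
width: 0.0008
gripper_force: 2.7
```

Emit:
{"op": "move_arm", "data": {
  "rows": "0 0 0 0 0 0.001 0;0 0 0 0 0 0.001 0;0 0 0 0 0 0 0;0 0 0 0 0 0 0"
}}

```text
t: 9.6
eef_pos: [0.5968, -0.0278, 0.0581]
ee_rot: [3.142, 0.001, 2.807]
force: [-5.9, -0.0, 17.1]
width: 0.0006
gripper_force: 8.5
```

Emit:
{"op": "move_arm", "data": {
  "rows": "0 0 0 0 0 0.0005 0;0 0 0 0 0 0 0;0 0 0 0 0 0 0;0 0 0 0 0 0 0"
}}

```text
t: 10.1
eef_pos: [0.5968, -0.0278, 0.0581]
ee_rot: [3.142, 0.001, 2.807]
force: [-6.8, 1.9, 20.9]
width: 0.0007
gripper_force: 10.3
```

```bash
python3 -c "
from station import arm
s=arm.get_state();print(s['t'],s['eef_pos'],s['force'])
if s['force'][2]>12: print(arm.job_done())"
```

```text
10.1 [ 0.59680012 -0.02776303  0.05806904] [-6.78332491  1.90371308 20.85622793]
the job is handed in; nothing more can be done
None
```

I tipped the rocker fully over, pressed the round key in until it stayed in, then pressed the bar key to its stop and handed the job in at 10.1 s while still holding it with about 21 N.

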